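Close and lock the splash guard of a sample changer

ROBOT

A 7-joint arm with a two-finger parallel gripper is mounted at the origin on the work surface. World frame = base frame: x ahead of the robot, y to its left, z up, the work surface at z = 0. Lengths are in m, angles in degrees, forces in N, time in s.
With the tool pointing down it reaches from about 0.4 to 0.85 m from the base axis. Payload 6.9 kg.
Tool frame: the origin (TCP) lies at the very end of the fingers, on their centre line; the grasp point (between the pads) lies 19 mm behind it; z points along the fingers, x is the direction in which the jaws open and shut, and the axes are right-handed (so a half turn about z gives the same grasp; the last joint's range is limited). The gripper opens to 85 mm and grips with 20 to 120 N. Pads are 22 mm wide; open, the fingers measure 114 mm over their backs; the gripper's body (76 mm by 85 mm) begins 54 mm behind the grasp point. The pads swing forward as they close: fully open they stand 13 mm farther back than shut.
Start: joints at [72.68, 29.078, -13.613, 85.955, 7.202, 65.827, -8.869], TCP at [0.248, -0.574, 0.231] pointing down, gripper open.
Joint ranges: [-176.47, 176.47], [-13.61, 117.27], [-81.72, 77.17], [0.22, 143.17], [-87.28, 267.28], [10, 112.55], [-165.47, 165.47]. Speed limits (degrees/s): [136.94, 136.94, 180, 180, 180, 180, 180].

INTERFACE

Orientations are given as [roll, pitch, yaw] about the fixed x, y, z axes, in that order (R = Rz(yaw) Ry(pitch) Rx(roll)).
In Python, from plant import * gives the robot as it stands. The module is installed in compiled form; this text tells all that it offers.
- The arm moves only by the shell command python3 -m pendant 'ROWS' [OPENING] [FORCE]. ROWS is JSON, a list of rows, each an object of numbers: "x", "y", "z": the shift along the tool's x, y, z in mm; "twist": the turn about the tool's z in units of 5 degrees (1.0 is 5 degrees). In form: [{"x": .., "y": .., "z": .., "twist": ..}, ...]. A call has 1 to 12 rows; each row is the pose to reach, as a shift and turn from the pose commanded when the call began, along the tool's axes at that moment; what a row does not reach only later rows make up. A row lasts 1/8 s, in which the tool goes at most 62.5 mm and 10.7 degrees, less where a joint would pass 70% of its speed; a pose out of reach is approached as far as the arm can. A call with a gripper value outside its range is refused whole. OPENING is the closure in counts, from 0 (fully open) to 255 (shut), set as the call begins (- or left out, the last holds). The fingers move at their own pace and stop on an object; FORCE is the grip in N (left out, the last holds). Time passes only in rows, so rows that repeat a pose let the fingers close. It gives the time, the measured TCP pose, the force and the opening at its end, in the units of the state.
- state(): the state, without advancing time (a new reading comes with each control period).
- capture(name): name is "scene" or "top"; returns a dict with "img" (420x560x3 uint8, blue, green, red), "range_z" (420x560 float32, m along the optical axis (not along the pixel's ray), 0 where there is no reading), "intrinsics" (3x3 intrinsics, pixels), "world_to_cam" (4x4, takes a point from world to camera coordinates). Camera axes: x right, y up, looking along -z (the intrinsics and any distortion apply to the point x, -y, -z); pixel columns grow to the right and rows downward; lengths in m; the calibration is good to about 2 mm. A picture is of the moment at which its call begins.
- finish_job(): hands the job in, once; it reports no verdict.
The state is a dict: "time_s": time; "qpos": joint angles; "joint_vel": joint speeds; "joint_efforts": joint torques, N m; "tool_pos": TCP position; "ee_rot": TCP orientation; "force": force on the tool from outside, world axes, zero at the start; "moment": the same for the moment, N m; "opening": finger opening in m.
Only numpy, scipy, OpenCV 4.12 (cv2) and the standard library are available. Lean on these libraries where they do the work, as an engineer would, in place of code of your own. Each camera call takes 0.05 s, during which the arm holds its last target. There are 200 camera calls.

TASK

Close the sample changer's sloping splash guard for a run: squeeze in the sprung red button on its telescoping rail, slide the guard down the slope until the button pops out fully through the next hole, and leave it there. Then push the yellow quarter-turn stud in the guard fully in and turn it ninety degrees clockwise so that it locks, and let go. Leave the bottle, the beaker and the vial rack where they stand.

Things in the scene. Friction and masses are not known exactly. Their poses are not given: they have to be found in the camera images.
- changer: Fixed sample changer: round white turntable with vials in a white tube frame, 360 (x) by 370 mm (y); rear posts and bar 305 mm high, y -185 to 50. Origin: centre of the footprint on the bench, z up. The guard slopes at 35 degrees to the horizontal, low at the front (-x). Telescoping rail at y -130 mm, stud and spine strip at y 0. A 270 mm tower stands behind, at x 185 to 265, y 70 to 160.
- button_spot (a point): Fixed point on the rail's axis, level with the red button. x: up the slope along the rail; y: level, across the rail; z: square to the slope, outwards. The rail's outer tube is 25 mm square (faces at y, z = +-12.5 mm). The domed button, 10 mm wide, sticks 4 mm out of the -y face. Free space: 40 mm beside the tube, 30 mm beneath it, from 60 mm up to 50 mm down the slope.
- guard (a joint): Travel of the guard (0.7 kg: outer tube, clear teal panel 300 x 170 x 4 mm, pull lip) down the slope (-x of button_spot), m. 0: button in the first hole; 0.045: in the next; 0.090: in the last. Play about 1 mm. It slides on a fixed steel inner tube that carries the button, and friction (6 N) holds it wherever it is left. The 11 mm holes move with the guard; the button stays at button_spot.
- snap (a joint): Red button pressed in, m: 0 out, 0.004 flush with the outer tube, 0.006 riding inside, 0.009 most; spring 4.5 to 8.5 N. Squeeze the tube across y at button_spot with flat fingers (20 N or more): the button goes flush. Pull the squeezed tube down the slope (10 to 20 N for 2 mm, then a few N): the button tucks under the wall and springs out by itself at the next hole, which stops the tube.
- stud_wing (a point): Centre of the yellow wing of the quarter-turn stud, captive in the panel, moving with it. The wing is 30 mm long (x), 8.5 mm thick (y), 20 mm tall (z). z: square to the slope, outwards; push in along -z. x starts up the slope or up to 12 degrees clockwise of it. Stud out, this point is 25.5 mm above the panel's face (wing's underside 15.5 mm); a washer, radius 11 mm, 2 mm high, lies under it.
- plunger (a joint): Stud pushed in, m: 0 out, 0.011 fully in, spring 3 to 6.3 N. Its cross pin enters the keyhole only with the guard at the second hole (0.045) and the wing along the slope within 15 degrees; elsewhere it stops after about 2 mm. It turns once in by 0.0095 or more. Locked and let go, it springs back to about 0.009 and stays.
- stud (a joint): Turn of the stud, rad, clockwise as seen looking at the panel from outside (about -z of stud_wing). 0: wing along the slope, unlocked; 1.571: wing level across the slope, locked. Stops at both ends, friction 0.02 N m.
- keyhole (a point): Fixed: centre of the keyhole (slot 18 x 8 mm, long way along the slope) in the top of the aluminium spine strip (34 mm wide) under the panel. Axes as for button_spot.
- bottle: Bystander: amber glass reagent bottle with blue cap, 70 mm diameter, 145 mm high, behind the changer. Origin: centre of its underside.
- beaker: Bystander: open glass beaker, 72 mm diameter, 85 mm high, beside the rail. Origin: centre of its underside.
- vials: Bystander: white rack of small vials, 70 x 130 mm, 57 mm high, in front of the changer. Origin: centre of its underside.

How it is judged (in metres and radians):
On the way, in this order (a step that is already met when the one before it is completed fails the run):
1. the guard is one hole further down and its button has popped fully out (value of joint guard between 0.042 and 0.048 m and value of joint snap below 0.0015 m), for 0.2 s.
2. the stud is pushed in and turned to its lock (value of joint plunger above 0.007 m and value of joint stud above 1.4 rad), for 0.2 s.
At the end, for the whole second after the job is handed in: The guard stands at the second hole (0.045 m, within 3 mm) with its button fully out (within 1.5 mm); the stud is pushed in (more than 7 mm) and turned clockwise to its stop (more than 1.40 rad, 80 degrees) and stays so when let go; bottle, beaker and vial rack are where they stood (all of step 1 and all of step 2); the robot touches nothing.
It fails at once if the bottle is disturbed (distance of bottle from where it was at the start of the episode above 0.02 m or angle between bottle's own z axis and vertical above 0.35 rad).
It fails at once if the beaker is disturbed (distance of beaker from where it was at the start of the episode above 0.02 m or angle between beaker's own z axis and vertical above 0.35 rad).
It fails at once if the vial rack is disturbed (distance of vials from where it was at the start of the episode above 0.02 m or angle between vials's own z axis and vertical above 0.35 rad).
It also fails if it takes over 62 s, if anything falls off the work surface, if the arm or the gripper's body presses on something with over 40 N, if the wrist force passes 120 N, or if a joint passes its speed limit or range.

## Working session

There is one attempt and no reset: what is moved stays moved. The work goes in short steps, Python scripts to look and compute and a shell command to move; the robot and the scene stay as the last step left them, time stands still between calls to the robot, and variables do not carry over. Pictures are saved under pics/ and viewed, about 8 in all and at most 12, crops included, and the job is handed in when it is done.

```bash
mkdir -p pics; cat > h.py <<'E'
from plant import *
import numpy as np, cv2
from scipy.spatial.transform import Rotation as Rn
def cloud(c):
    K=np.array(c["intrinsics"]);T=np.linalg.inv(np.array(c["world_to_cam"]))
    z=c["range_z"];v,u=np.mgrid[:z.shape[0],:z.shape[1]]
    P=np.stack([(u-K[0,2])/K[0,0]*z,-(v-K[1,2])/K[1,1]*z,-z,np.ones_like(z)],-1)
    W=(P@T.T)[...,:3]; W[z<=0]=np.nan
    return W
E
python3 - <<'E'
from h import *
for n in("scene","top"):
    c=capture(n);cv2.imwrite(f"pics/{n}0.png",c["img"]);np.savez(f"{n}0.npz",**c)
    print(n,np.round(c["intrinsics"],1).tolist(),np.round(np.linalg.inv(c["world_to_cam"]),3).tolist())
print(state())
E
```

```text
scene [[415.0, 0.0, 278.6], [0.0, 415.0, 209.6], [0.0, 0.0, 1.0]] [[0.368, -0.645, 0.67, 1.302], [0.93, 0.242, -0.278, -0.267], [0.017, 0.725, 0.689, 0.928], [0.0, 0.0, 0.0, 1.0]]
top [[385.1, 0.0, 272.8], [0.0, 385.1, 211.1], [0.0, 0.0, 1.0]] [[-0.075, 0.973, -0.22, 0.43], [-0.997, -0.073, 0.015, 0.038], [-0.002, 0.22, 0.975, 1.044], [0.0, 0.0, 0.0, 1.0]]
{'time_s': 0.1, 'qpos': array([ 72.6802793 ,  29.12135041, -13.61006395,  86.00213714,
         7.20239168,  65.82578051,  -8.86968873]), 'joint_vel': array([ 0.01260464, -0.02297243,  0.06555472, -0.09752271,  0.01747287,
       -0.01629772, -0.02468417]), 'joint_efforts': array([-5.64032627e-03, -6.21835113e+01, -2.19480157e+00, -2.50205666e+01,
        1.25774613e-02,  7.72887521e-03,  5.17526757e-05]), 'tool_pos': array([ 0.24762548, -0.57337789,  0.23051517]), 'ee_rot': array([ 1.79998636e+02,  9.04414524e-02, -6.66347124e+01]), 'force': array([0.18182475, 0.3740219 , 0.15866114]), 'moment': array([-0.00988264, -0.03041341,  0.00685994]), 'opening': 0.08526773225508094}
```

View pics/scene0.png

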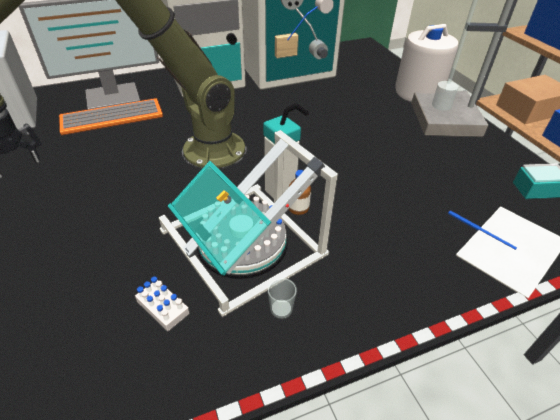

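View pics/top0.png

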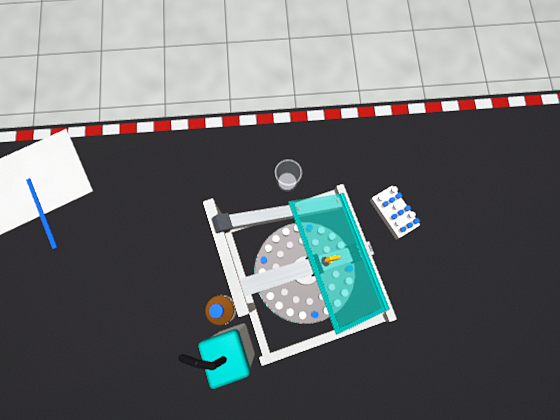

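```bash
python3 - <<'E'
from h import *
for n,r in(("scene",(130,330,120,360)),("top",(150,370,190,430))):
    c=dict(np.load(f"{n}0.npz"));W=cloud(c);im=c["img"]
    a=im[r[0]:r[1],r[2]:r[3]];cv2.imwrite(f"pics/{n}0c.png",cv2.resize(a,None,fx=3 if n=="scene" else 2.7,fy=3 if n=="scene" else 2.7,interpolation=cv2.INTER_CUBIC)[:600,:800])
    hsv=cv2.cvtColor(im,cv2.COLOR_BGR2HSV);H,S,V=[hsv[...,i].astype(int) for i in range(3)]
    reg=np.zeros(H.shape,bool);reg[r[0]:r[1],r[2]:r[3]]=1
    for nm,m in dict(teal=(abs(H-88)<10)&(S>120),yel=(H>15)&(H<32)&(S>150)&(V>120),red=((H<8)|(H>172))&(S>120)).items():
        m=m&reg
        k,l,s,ce=cv2.connectedComponentsWithStats(m.astype(np.uint8))
        for i in range(1,k):
            if s[i,4]>=4:
                p=W[l==i];p=p[~np.isnan(p[:,0])]
                print(n,nm,s[i].tolist(),ce[i].round(1),np.median(p,0).round(3) if len(p) else None)
                if nm=="teal" and s[i,4]>300:
                    q=p
                    for _ in range(8):
                        m0=q.mean(0);u,sv,vt=np.linalg.svd(q-m0,full_matrices=False);nv=vt[2]*np.sign(vt[2][2]);d=abs((p-m0)@nv);q=p[d<max(.004,np.median(d))]
                    print("  plane n",nv.round(3),"through",m0.round(4),len(q),len(p),"tilt",np.degrees(np.arccos(nv[2])),"az",np.degrees(np.arctan2(-nv[1],-nv[0])))
E
```

```text
scene teal [263, 130, 16, 12, 97] [269.3 133.8] [0.33  0.102 0.245]
scene teal [282, 130, 19, 11, 132] [293.3 133.7] [0.364 0.164 0.256]
scene teal [167, 161, 104, 115, 3520] [210.9 209.7] [ 0.47  -0.132  0.159]
  plane n [ 0.145 -0.558  0.817] through [ 0.4843 -0.121   0.1672] 3016 3508 tilt 35.21020907870417 az 104.53419835461739
scene teal [213, 209, 3, 3, 6] [214.2 210.2] [ 0.501 -0.121  0.164]
scene teal [217, 213, 3, 4, 7] [218.  214.7] [ 0.52  -0.115  0.165]
scene teal [260, 229, 3, 4, 5] [260.8 230.6] [ 0.644 -0.04   0.195]
scene teal [253, 234, 6, 6, 6] [255.5 236.5] [ 0.647 -0.055  0.186]
scene teal [247, 242, 5, 5, 5] [249. 244.] [ 0.653 -0.074  0.171]
scene teal [277, 253, 5, 5, 6] [279.  255.2] [0.598 0.029 0.022]
scene teal [239, 259, 37, 14, 43] [256.6 267.7] [ 0.619 -0.046  0.024]
scene yel [217, 191, 11, 10, 73] [222.6 195.9] [ 0.509 -0.095  0.214]
scene red [286, 204, 3, 3, 7] [287.  205.3] [0.62  0.038 0.233]
top teal [288, 193, 101, 141, 7068] [339.2 260.2] [ 0.501 -0.119  0.162]
  plane n [ 0.145 -0.558  0.817] through [ 0.5027 -0.1138  0.1663] 6506 7042 tilt 35.
[... 215 characters left out ...]
286373022
top teal [205, 369, 5, 1, 5] [207. 369.] [0.317 0.164 0.318]
top yel [325, 255, 15, 8, 67] [331.9 258.3] [ 0.503 -0.093  0.218]
top yel [207, 303, 6, 6, 10] [209.  305.7] [0.424 0.192 0.105]
top yel [219, 302, 4, 3, 4] [220.5 303. ] [0.428 0.162 0.115]
top yel [206, 312, 3, 2, 5] [206.8 312.6] [0.407 0.197 0.103]
top yel [210, 317, 12, 5, 20] [216.2 319. ] [0.392 0.174 0.111]
top red [217, 357, 9, 10, 18] [221.8 360.8] [0.323 0.142 0.283]
top red [215, 359, 4, 3, 4] [216.5 360. ] [0.327 0.15  0.296]
top red [201, 360, 5, 2, 5] [203.  360.8] [0.331 0.17  0.321]
top red [207, 362, 4, 1, 4] [208.5 362. ] [0.328 0.161 0.316]
top red [207, 368, 4, 1, 4] [208.5 368. ] [0.318 0.161 0.319]
```

View pics/scene0c.png

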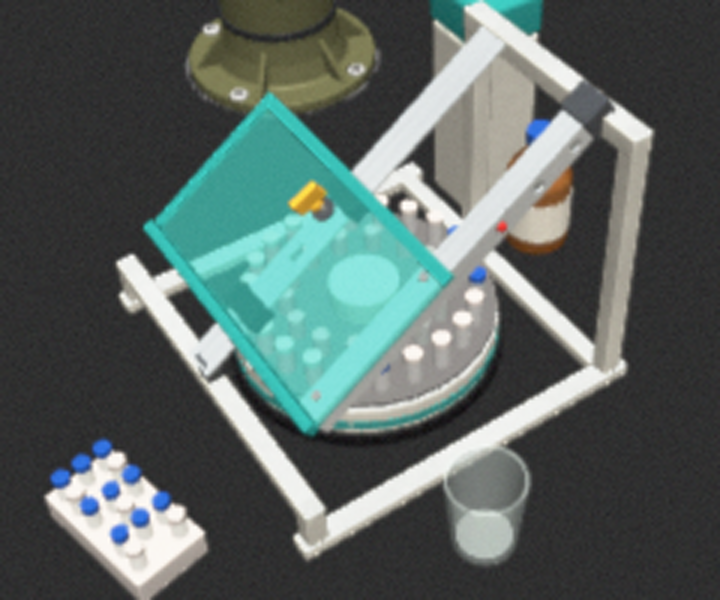

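View pics/top0c.png

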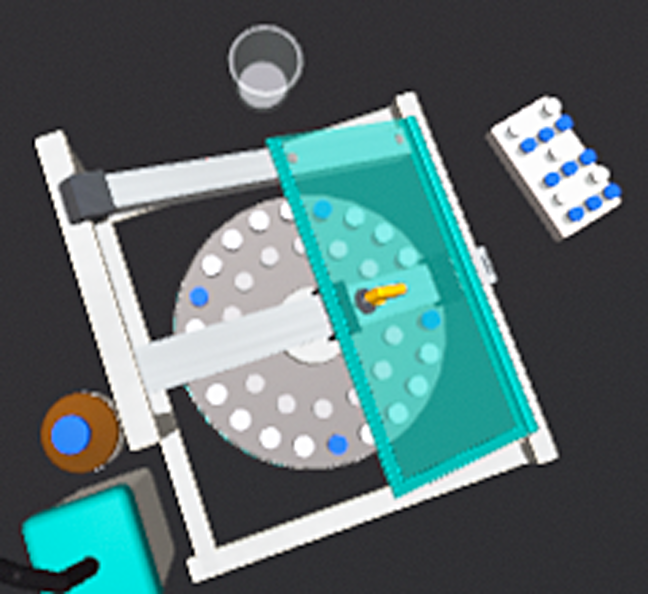

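```bash
cat >> h.py <<'E'
az=np.radians(104.56);ux=np.array([np.cos(az),np.sin(az),0]);Y=np.array([-ux[1],ux[0],0])
X=np.cos(np.radians(35))*ux+np.array([0,0,np.sin(np.radians(35))]);Z=np.cross(X,Y);A=np.stack([X,Y,Z])  # rows
B0=np.array([.605,.034,.233])
def totool(d,st):  # world shift -> tool axes mm
    return (Rn.from_euler('xyz',st['ee_rot'],degrees=True).as_matrix().T@np.asarray(d)*1000).round(1)
E
python3 - <<'E'
from h import *
print(A.round(3))
for n in("scene","top"):
    c=dict(np.load(f"{n}0.npz"));W=cloud(c);L=((W-B0)@A.T)*1000
    t=(abs(L[...,0])<40)&(abs(L[...,1])<22)&(abs(L[...,2])<22)
    p=L[t];print(n,len(p))
    for i,r in((1,"y"),(2,"z")): print(r,np.histogram(p[:,i],bins=np.arange(-22,23,2))[0])
    q=p[p[:,2]>8];print("top z med",np.median(q[:,2]),"y rng",np.percentile(q[:,1],[3,97]).round(1),len(q))
    hsv=cv2.cvtColor(c["img"],cv2.COLOR_BGR2HSV).astype(int)
    red=((hsv[...,0]<8)|(hsv[...,0]>172))&(hsv[...,1]>100)&(abs(L[...,0])<30)&(abs(L[...,1])<40)&(abs(L[...,2])<30)
    print("red",L[red].round(1).tolist()[:12])
    yl=(hsv[...,0]>15)&(hsv[...,0]<32)&(hsv[...,1]>110)&(np.linalg.norm(W-[.505,-.094,.215],axis=-1)<.05)
    q=L[yl];print("yel",len(q),np.median(q,0).round(1),np.percentile(q,[5,95],axis=0).round(1).tolist())
    te=(abs(hsv[...,0]-88)<10)&(hsv[...,1]>100)&(abs(L[...,2])<40)
    q=L[te];print("teal xyz range",np.percentile(q,[1,99],axis=0).round(0).tolist(), "z med",np.median(q[:,2]).round(1))
    q=L[te&(L[...,1]>40)&(L[...,1]<200)];print(" panel face z",np.percentile(q[:,2],[25,50,75]).round(1))
    g=(W[...,2]>.02)&(W[...,2]<.09)&(W[...,0]>.62)
    print("beaker",np.median(W[g],0).round(3),len(W[g]))
E
```

```text
[[-0.206  0.793  0.574]
 [-0.968 -0.251  0.   ]
 [ 0.144 -0.555  0.819]]
scene 454
y [  0   1   1  39 125  53  23  23  20  24  21  18  24  20  22  23  12   5
   0   0   0   0]
z [  0   0   1   5  12   7  19  17   8  19  14  18  19  13  30  80 138  51
   3   0   0   0]
top z med 10.80090462517284 y rng [-14.  11.] 272
red [[0.9, -12.0, 2.6], [2.5, -13.2, 1.2], [4.2, -15.3, 1.0], [-1.0, -12.8, 1.0], [0.7, -15.3, 1.3], [2.3, -16.2, -0.6], [-2.8, -15.6, 2.1], [-1.2, -15.4, -1.4], [0.5, -18.7, 0.1]]
yel 80 [-94.7 125.7  43. ] [[-107.4, 122.6, 28.0], [-82.1, 129.3, 51.3]]
teal xyz range [[-229.0, -20.0, 11.0], [-56.0, 279.0, 24.0]] z med 14.9
 panel face z [13.7 14.8 16.1]
beaker [ 0.668 -0.046  0.053] 3154
top 417
y [ 0  0  0  0  2 26 23 27 30 25 29 25 28 27 28 27 27 93  0  0  0  0]
z [  0   0   1   6   6   6   9   5   3   8   9   6   7   6  87 212  43   3
   0   0   0   0]
top z med 9.190916195954507 y rng [-11.1  12.4] 258
red []
yel 68 [-87.6 130.8  46.2] [[-105.7, 126.1, 29.6], [-79.4, 135.0, 49.3]]
teal xyz range [[-228.0, -16.0, 10.0], [-54.0, 276.0, 21.0]] z med 12.8
 panel face z [12.  12.7 13.7]
beaker [ 0.677 -0.264  0.051] 1351
```

```bash
python3 -m pendant '[{"z":-60},{"z":-120},{"x":-40,"y":-50,"z":-140,"twist":-2},{"x":-80,"y":-100,"z":-140,"twist":-4},{"x":-120,"y":-150,"z":-140,"twist":-6},{"x":-160,"y":-200,"z":-140,"twist":-8},{"x":-200,"y":-250,"z":-140,"twist":-10},{"x":-240,"y":-300,"z":-140,"twist":-12},{"x":-280,"y":-350,"z":-140,"twist":-14},{"x":-310,"y":-400,"z":-140,"twist":-16},{"x":-340,"y":-450,"z":-140,"twist":-16.2},{"x":-340,"y":-450,"z":-140,"twist":-16.2}]' 105 20
python3 - <<'E'
from h import *
s=state();print(s['qpos'].round(0),totool([.605-s['tool_pos'][0],.036-s['tool_pos'][1],.212-s['tool_pos'][2]],s))
E
```

```text
[ 73.  29. -14.  86.   7.  66.  -9.] [-417.6 -569.7   19.2]validation failed for argument at $[0]...
```

```bash
python3 -m pendant '[{"x":0,"y":0,"z":-60,"twist":0},{"x":0,"y":0,"z":-120,"twist":0},{"x":-40,"y":-50,"z":-140,"twist":-2},{"x":-80,"y":-100,"z":-140,"twist":-4},{"x":-120,"y":-150,"z":-140,"twist":-6},{"x":-160,"y":-200,"z":-140,"twist":-8},{"x":-200,"y":-250,"z":-140,"twist":-10},{"x":-240,"y":-300,"z":-140,"twist":-12},{"x":-280,"y":-350,"z":-140,"twist":-14},{"x":-310,"y":-400,"z":-140,"twist":-16},{"x":-340,"y":-450,"z":-140,"twist":-16.2},{"x":-340,"y":-450,"z":-140,"twist":-16.2}]' 105 20
python3 - <<'E'
from h import *
s=state();print(s['qpos'].round(0),totool([.605-s['tool_pos'][0],.036-s['tool_pos'][1],.212-s['tool_pos'][2]],s))
E
```

```text
time_s: 1.6
tool_pos: [0.5275, -0.0778, 0.3709]
ee_rot: [-179.8, -0.0, 14.9]
force: [-0.3, -0.7, 0.0]
opening: 0.0503
[ 35.  19. -43.  84.  13.  82.   7.] [104.  -89.6 159.3]
```

```bash
python3 -m pendant '[{"x":35,"y":-30,"z":0,"twist":0},{"x":70,"y":-60,"z":0,"twist":0},{"x":104,"y":-90,"z":0,"twist":0},{"x":104,"y":-90,"z":30,"twist":0},{"x":104,"y":-90,"z":60,"twist":0},{"x":104,"y":-90,"z":80,"twist":0},{"x":104,"y":-90,"z":80,"twist":0},{"x":104,"y":-90,"z":80,"twist":0}]'
python3 - <<'E'
from h import *
s=state();print(totool([.605-s['tool_pos'][0],.036-s['tool_pos'][1],.212-s['tool_pos'][2]],s))
c=capture("scene");cv2.imwrite("pics/s1.png",cv2.resize(c["img"][60:280,180:400],None,fx=2.7,fy=2.7,interpolation=cv2.INTER_CUBIC))
E
```

```text
time_s: 2.6
tool_pos: [0.6048, 0.0293, 0.2921]
ee_rot: [180.0, -0.0, 14.3]
force: [0.3, -0.6, 0.0]
opening: 0.0504
[ 1.8 -6.5 80.1]
```

View pics/s1.png

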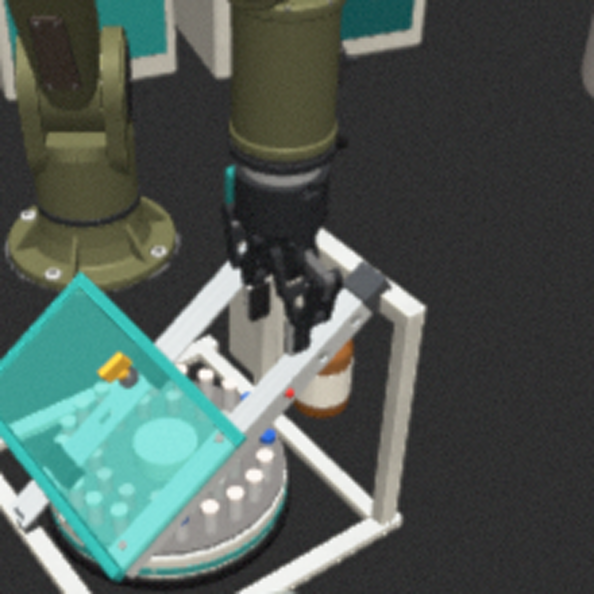

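```bash
python3 -m pendant '[{"x":2,"y":-6,"z":15,"twist":0},{"x":2,"y":-6.5,"z":35,"twist":0},{"x":2,"y":-6.5,"z":55,"twist":0},{"x":2,"y":-6.5,"z":70,"twist":0},{"x":2,"y":-6.5,"z":80,"twist":0},{"x":2,"y":-6.5,"z":80,"twist":0},{"x":2,"y":-6.5,"z":80,"twist":0}]'
python3 - <<'E'
from h import *
s=state();print(totool([.605-s['tool_pos'][0],.036-s['tool_pos'][1],.212-s['tool_pos'][2]],s))
E
```

```text
time_s: 3.52
tool_pos: [0.6052, 0.0368, 0.2119]
ee_rot: [-180.0, -0.1, 14.4]
force: [0.0, 0.6, -0.1]
opening: 0.0502
[-0.4  0.7 -0.1]
```

```bash
python3 -m pendant '[{"x":0,"y":0,"z":0,"twist":0},{"x":0,"y":0,"z":0,"twist":0},{"x":0,"y":0,"z":0,"twist":0},{"x":0,"y":0,"z":0,"twist":0},{"x":0,"y":0,"z":0,"twist":0},{"x":0,"y":0,"z":0,"twist":0},{"x":0,"y":0,"z":0,"twist":0},{"x":0,"y":0,"z":0,"twist":0}]' 255 45
```

```text
time_s: 4.53
tool_pos: [0.6043, 0.0359, 0.2118]
ee_rot: [179.9, 0.1, 14.4]
force: [-4.4, -2.3, 4.8]
opening: 0.0244
```

```bash
python3 -m pendant '[{"x":0,"y":1,"z":0.7,"twist":0},{"x":0,"y":2,"z":1.4,"twist":0},{"x":0,"y":4,"z":2.8,"twist":0},{"x":0,"y":7,"z":4.9,"twist":0},{"x":0,"y":10,"z":7,"twist":0},{"x":0,"y":13,"z":9.1,"twist":0},{"x":0,"y":16,"z":11.2,"twist":0},{"x":0,"y":19,"z":13.3,"twist":0},{"x":0,"y":22,"z":15.4,"twist":0},{"x":0,"y":25,"z":17.5,"twist":0}]'
```

```text
time_s: 5.78
tool_pos: [0.6103, 0.0128, 0.195]
ee_rot: [180.0, 0.0, 14.4]
force: [-6.2, -0.3, 10.3]
opening: 0.024
```

```bash
python3 -m pendant '[{"x":0,"y":2.5,"z":1.8,"twist":0},{"x":0,"y":5,"z":3.5,"twist":0},{"x":0,"y":7,"z":4.9,"twist":0},{"x":0,"y":8.5,"z":6,"twist":0},{"x":0,"y":10,"z":7,"twist":0},{"x":0,"y":11,"z":7.7,"twist":0},{"x":0,"y":12,"z":8.4,"twist":0},{"x":0,"y":12.8,"z":9,"twist":0},{"x":0,"y":12.8,"z":9,"twist":0},{"x":0,"y":12.8,"z":9,"twist":0}]'
```

```text
time_s: 7.02
tool_pos: [0.6136, -0.0001, 0.1858]
ee_rot: [180.0, 0.0, 14.4]
force: [-6.1, -1.7, 8.6]
opening: 0.0244
```

```bash
python3 - <<'E'
from h import *
s=state();d=(s['tool_pos']-[.6043,.0359,.2118])@A.T*1000;print(d.round(1),s['force'])
c=capture("scene");W=cloud(c);B=np.array([.605,.036,.231]);L=((W-B)@A.T)*1000
hsv=cv2.cvtColor(c["img"],cv2.COLOR_BGR2HSV).astype(int)
red=((hsv[...,0]<8)|(hsv[...,0]>172))&(hsv[...,1]>100)&(abs(L[...,0])<30)&(abs(L[...,1])<40)&(abs(L[...,2])<30)
print("red",red.sum(),L[red].round(1).tolist()[:12])
te=(abs(hsv[...,0]-88)<10)&(hsv[...,1]>100)&(abs(L[...,2])<40)
q=L[te];print(np.percentile(q,[1,99],axis=0).round(0).tolist())
E
```

```text
[-45.4  -0.    0. ] [-6.13026495 -1.70759791  8.59070153]
red 0 []
[[-276.0, -19.0, 14.0], [-102.0, 279.0, 27.0]]
```

```bash
python3 -m pendant '[{"x":0,"y":0.8,"z":0.6,"twist":0},{"x":0,"y":1.2,"z":0.9,"twist":0},{"x":0,"y":1.6,"z":1.1,"twist":0},{"x":0,"y":1.6,"z":1.1,"twist":0}]'
python3 - <<'E'
from h import *
s=state();d=(s['tool_pos']-[.6043,.0359,.2118])@A.T*1000;print(d.round(1),(A@s['force']).round(1))
c=capture("scene");cv2.imwrite("pics/s2.png",cv2.resize(c["img"][130:280,200:380],None,fx=3.5,fy=3.5,interpolation=cv2.INTER_CUBIC))
E
```

```text
time_s: 7.58
tool_pos: [0.6137, -0.0003, 0.1856]
ee_rot: [-180.0, 0.0, 14.4]
force: [-8.2, 0.9, 14.0]
opening: 0.0243
[-45.7  -0.   -0.1] [10.4  7.7  9.8]
```

View pics/s2.png

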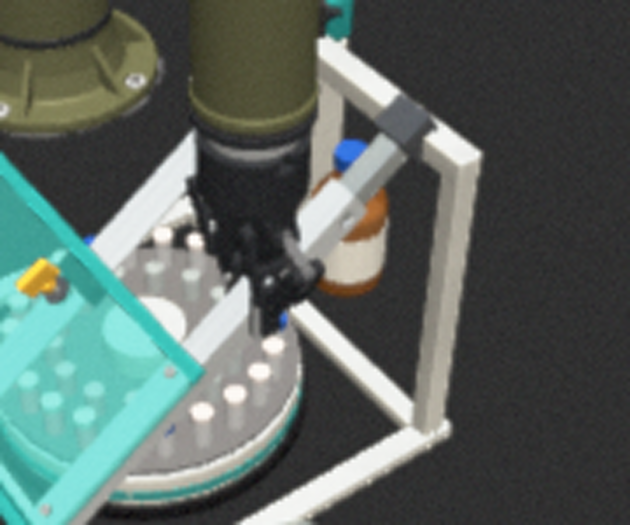

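```bash
python3 -m pendant '[{"x":0,"y":-1.5,"z":-1,"twist":0},{"x":0,"y":-1.5,"z":-1,"twist":0},{"x":0,"y":-1.5,"z":-1,"twist":0},{"x":0,"y":-1.5,"z":-1,"twist":0},{"x":0,"y":-1.5,"z":-31,"twist":0},{"x":0,"y":-1.5,"z":-71,"twist":0},{"x":0,"y":-1.5,"z":-121,"twist":0},{"x":0,"y":-1.5,"z":-181,"twist":0},{"x":-60,"y":-1.5,"z":-181,"twist":0},{"x":-120,"y":-1.5,"z":-181,"twist":0},{"x":-180,"y":-1.5,"z":-181,"twist":0},{"x":-180,"y":-1.5,"z":-181,"twist":0}]' 105 20
python3 - <<'E'
from h import *
B=np.array([.605,.036,.231])
for n in("scene","top"):
    c=capture(n);W=cloud(c);L=((W-B)@A.T)*1000
    hsv=cv2.cvtColor(c["img"],cv2.COLOR_BGR2HSV).astype(int)
    red=((hsv[...,0]<8)|(hsv[...,0]>172))&(hsv[...,1]>100)&(abs(L[...,0])<30)&(abs(L[...,1])<40)&(abs(L[...,2])<30)
    print(n,"red",red.sum(),L[red].round(1).tolist()[:12])
    te=(abs(hsv[...,0]-88)<10)&(hsv[...,1]>100)&(abs(L[...,2])<40)
    q=L[te];print(np.percentile(q,[1,99],axis=0).round(0).tolist())
    q=L[te&(L[...,1]>40)&(L[...,1]<200)];print(" panel face z",np.percentile(q[:,2],[25,50,75]).round(1))
    yl=(hsv[...,0]>15)&(hsv[...,0]<34)&(hsv[...,1]>110)&(abs(L[...,0]+137)<35)&(abs(L[...,1]-130)<35)&(L[...,2]>15)&(L[...,2]<70)
    q=L[yl];print("yel",len(q),np.percentile(q,[5,50,95],axis=0).round(1).tolist())
    v,u=np.nonzero(yl);print("pix",u.mean().round(1),v.mean().round(1),cv2.minAreaRect(np.stack([u,v],1).astype(np.float32)))
    for w in (25,30,35): print(w,np.median(q[abs(q[:,2]-w-2)<2.5],0).round(1),end=' ')
    t=q[q[:,2]>q[:,2].max()-5]; print("top",t.round(0).tolist())
    cv2.imwrite(f"pics/{n}3.png",c["img"])
s=state();print(s['tool_pos'],s['ee_rot'])
E
```

```text
time_s: 9.12
tool_pos: [0.4363, -0.0461, 0.365]
ee_rot: [179.8, 0.1, 14.2]
force: [0.7, -0.2, 1.4]
opening: 0.0505
scene red 9 [[0.4, -12.1, 6.2], [2.1, -13.1, 4.6], [3.7, -11.4, -1.1], [-1.4, -14.4, 6.7], [0.3, -15.6, 5.2], [1.9, -14.8, 0.9], [-3.2, -14.4, 3.9], [-1.5, -17.0, 4.4], [0.0, -15.1, -1.5]]
[[-276.0, -19.0, 14.0], [-102.0, 278.0, 27.0]]
 panel face z [16.4 17.6 18.9]
yel 81 [[-153.3, 123.3, 31.2], [-141.7, 126.3, 44.9], [-128.8, 130.9, 54.3]]
pix 210.7 209.2 ((211.00003051757812, 210.00003051757812), (8.485280990600586, 11.31370735168457), 45.0)
25 [-138.9  128.2   28.1] 30 [-143.7  124.4   31.7] 35 [-142.1  125.9   36.8] top [[-130.0, 129.0, 54.0], [-133.0, 130.0, 53.0], [-132.0, 128.0, 52.0], [-129.0, 123.0, 55.0], [-135.0, 127.0, 54.0], [-133.0, 125.0, 53.0], [-141.0, 131.0, 52.0], [-139.0, 129.0, 52.0], [-137.0, 125.0, 53.0], [-144.0, 129.0, 55.0], [-143.0, 129.0, 52.0], [-140.0, 125.0, 54.0], [-148.0, 132.0, 52.0], [-151.0, 128.0, 57.0], [-150.0, 130.0, 52.0], [-146.0, 123.0, 53.0], [-153.0, 128.0, 54.0], [-151.0, 126.0, 54.0], [-149.0, 123.0, 54.0]]
top red 0 []
[[-355.0, -20.0, -36.0], [-101.0, 76.0, 24.0]]
 panel face z [14.6 15.5 16.5]Traceback (most recent call last):
  File "<stdin>", line 12, in <module>
    return _quantile_unchecked(
        a, q, axis, out, overwrite_input, method, keepdims, weights)
    return _ureduce(a,
                    func=_quantile_ureduce_func,
    ...<5 lines>...
                    overwrite_input=overwrite_input,
                    method=method)
    r = func(a, **kwargs)
    result = _quantile(arr,
                       quantiles=q,
    ...<2 lines>...
                       out=out,
                       weights=wgt)
    slices_having_nans = np.isnan(arr[-1, ...])
                                  ~~~^^^^^^^^^
IndexError: index -1 is out of bounds for axis 0 with size 0
```

```bash
python3 -m pendant '[{"x":28,"y":50,"z":0,"twist":0},{"x":56,"y":102,"z":0,"twist":0},{"x":56,"y":102,"z":50,"twist":0},{"x":56,"y":102,"z":100,"twist":0},{"x":56,"y":102,"z":130,"twist":0},{"x":56,"y":102,"z":145,"twist":0},{"x":56,"y":102,"z":145,"twist":0},{"x":56,"y":102,"z":145,"twist":0}]' 150 20
python3 - <<'E'
from h import *
s=state();print(totool(np.array([.515,-.131,.187])-s['tool_pos'],s))
a=capture("scene")["img"][130:270,150:290];b=capture("top")["img"][180:320,270:410]
cv2.imwrite("pics/s4.png",cv2.resize(np.hstack([a,b]),None,fx=2.8,fy=2.8,interpolation=cv2.INTER_CUBIC))
E
```

```text
time_s: 10.22
tool_pos: [0.5206, -0.1294, 0.2208]
ee_rot: [180.0, -0.1, 14.4]
force: [-0.4, 0.3, 0.3]
opening: 0.0352
[-5.9  0.1 33.8]
```

View pics/s4.png

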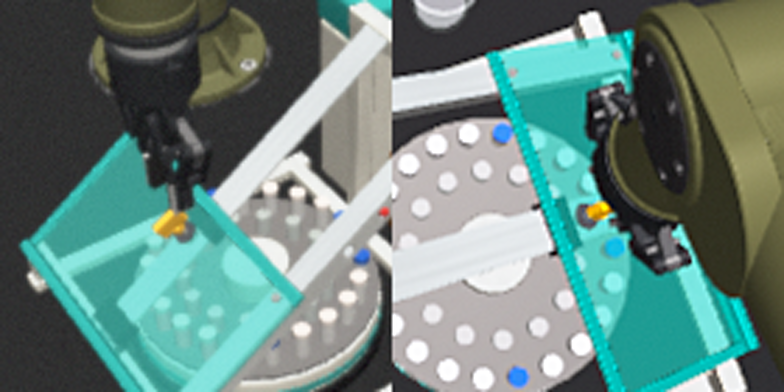

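```bash
python3 -m pendant '[{"x":-6,"y":0,"z":10,"twist":0},{"x":-6,"y":0,"z":22,"twist":0},{"x":-6,"y":0,"z":31,"twist":0},{"x":-6,"y":0,"z":34,"twist":0},{"x":-6,"y":0,"z":34,"twist":0},{"x":-6,"y":0,"z":34,"twist":0}]'; python3 -m pendant '[{"x":0,"y":0,"z":0,"twist":0},{"x":0,"y":0,"z":0,"twist":0},{"x":0,"y":0,"z":0,"twist":0},{"x":0,"y":0,"z":0,"twist":0},{"x":0,"y":0,"z":0,"twist":0},{"x":0,"y":0,"z":0,"twist":0}]' 255 25
```

```text
time_s: 11.08
tool_pos: [0.5139, -0.1311, 0.1859]
ee_rot: [180.0, -0.0, 14.4]
force: [-0.6, 0.1, -0.6]
opening: 0.0353
time_s: 11.82
tool_pos: [0.5137, -0.1313, 0.1858]
ee_rot: [180.0, -0.0, 14.4]
force: [-1.5, -0.7, 2.6]
opening: 0.0076
```

```bash
python3 -m pendant '[{"x":0,"y":-1.7,"z":2.5,"twist":0},{"x":0,"y":-3.4,"z":4.9,"twist":0},{"x":0,"y":-5.2,"z":7.4,"twist":0},{"x":0,"y":-6.3,"z":9,"twist":0},{"x":0,"y":-6.9,"z":9.8,"twist":0},{"x":0,"y":-6.9,"z":9.8,"twist":0},{"x":0,"y":-6.9,"z":9.8,"twist":0}]'
python3 - <<'E'
from h import *
s=state();print((A@(s['tool_pos']-[.5137,-.1313,.1858])*1000).round(1),(A@s['force']).round(1),s['opening'])
E
```

```text
time_s: 12.7
tool_pos: [0.5123, -0.1253, 0.1767]
ee_rot: [179.9, -0.0, 14.3]
force: [-2.0, -3.4, 11.2]
opening: 0.0075
[ -0.2  -0.2 -11. ] [ 4.1  2.8 10.8] 0.007451051763580905
```

```bash
python3 -m pendant '[{"x":0,"y":0,"z":0,"twist":1},{"x":0,"y":0,"z":0,"twist":2},{"x":0,"y":0,"z":0,"twist":3},{"x":0,"y":0,"z":0,"twist":4},{"x":0,"y":0,"z":0,"twist":5},{"x":0,"y":0,"z":0,"twist":6},{"x":0,"y":0,"z":0,"twist":6}]'
python3 - <<'E'
from h import *
s=state();print((A@(s['tool_pos']-[.5137,-.1313,.1858])*1000).round(1),(A@s['force']).round(1),s['moment'].round(2))
a=capture("scene")["img"][130:270,150:290];b=capture("top")["img"][180:320,270:410]
cv2.imwrite("pics/s5.png",cv2.resize(np.hstack([a,b]),None,fx=2.8,fy=2.8,interpolation=cv2.INTER_CUBIC))
E
```

```text
time_s: 13.58
tool_pos: [0.5125, -0.1259, 0.177]
ee_rot: [179.9, -0.1, -15.7]
force: [-0.6, -6.1, 13.2]
opening: 0.0074
[ -0.5  -0.2 -10.4] [ 2.8  2.2 14.1] [-1.22  0.88  0.43]
```

View pics/s5.png

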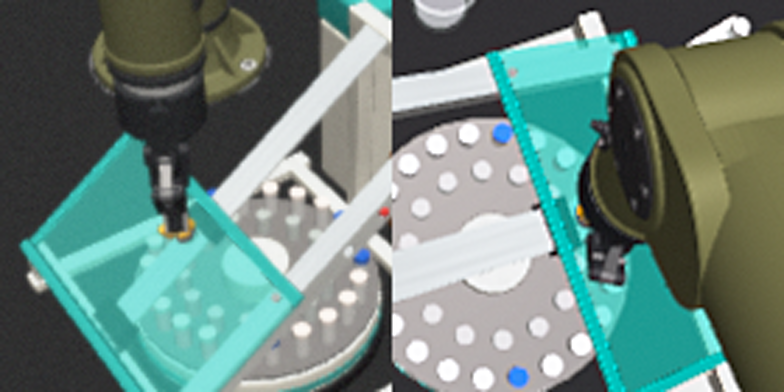

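```bash
python3 -m pendant '[{"x":0,"y":0,"z":0,"twist":1},{"x":0,"y":0,"z":-0.3,"twist":2},{"x":0,"y":0,"z":-0.6,"twist":3},{"x":0,"y":0,"z":-0.9,"twist":4},{"x":0,"y":0,"z":-1.2,"twist":5},{"x":0,"y":0,"z":-1.5,"twist":6},{"x":0,"y":0,"z":-1.5,"twist":6}]'
python3 - <<'E'
from h import *
s=state();print((A@(s['tool_pos']-[.5137,-.1313,.1858])*1000).round(1),(A@s['force']).round(1),s['moment'].round(2))
E
```

```text
time_s: 14.55
tool_pos: [0.513, -0.1284, 0.179]
ee_rot: [179.9, -0.4, -45.8]
force: [-0.8, -11.6, 14.6]
opening: 0.0078
[-1.4 -0.1 -7.3] [-0.7  3.7 18.3] [-2.6   0.57  0.26]
```

```bash
python3 - <<'E'
from h import *
a=capture("scene")["img"][165:235,175:245]
cv2.imwrite("pics/s6.png",cv2.resize(a,None,fx=7,fy=7,interpolation=cv2.INTER_CUBIC))
E
```

```text
(no output)
```

View pics/s6.png

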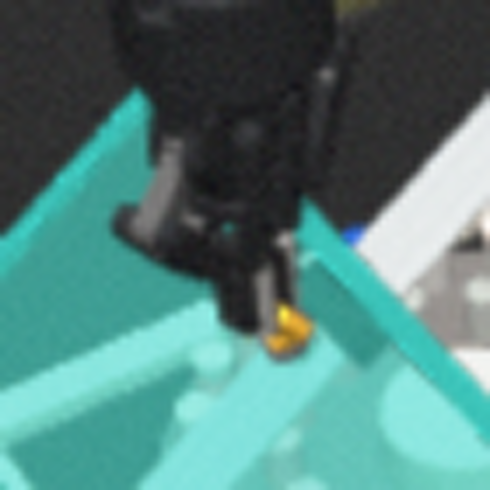

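```bash
python3 -m pendant '[{"x":0,"y":0,"z":-1,"twist":1},{"x":0,"y":0,"z":-1.5,"twist":2},{"x":0,"y":0,"z":-2,"twist":3},{"x":0,"y":0,"z":-2.5,"twist":4},{"x":0,"y":0,"z":-3,"twist":5},{"x":0,"y":0,"z":-3,"twist":6},{"x":0,"y":0,"z":-3,"twist":6.5},{"x":0,"y":0,"z":-3,"twist":6.5}]'
python3 - <<'E'
from h import *
s=state();print((A@(s['tool_pos']-[.5137,-.1313,.1858])*1000).round(1),(A@s['force']).round(1),s['moment'].round(2))
a=capture("scene")["img"][165:235,175:245]
cv2.imwrite("pics/s7.png",cv2.resize(a,None,fx=7,fy=7,interpolation=cv2.INTER_CUBIC))
E
```

```text
time_s: 15.6
tool_pos: [0.5136, -0.1289, 0.1817]
ee_rot: [-179.8, -0.4, -78.3]
force: [2.0, -12.5, 9.5]
opening: 0.0077
[-0.4 -0.5 -4.7] [-4.9  1.2 15. ] [-2.82 -0.21  0.09]
```

View pics/s7.png

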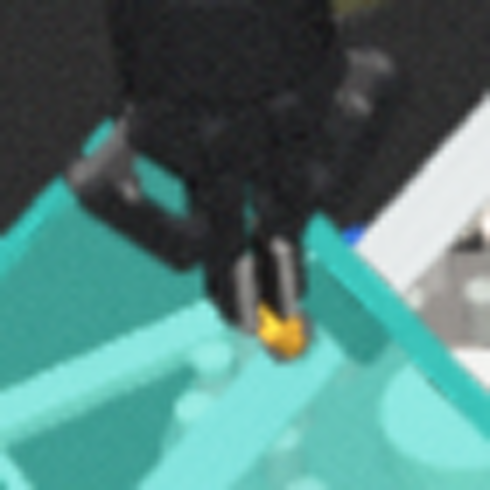

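```bash
python3 -m pendant '[{"x":0,"y":0,"z":-3,"twist":0},{"x":0,"y":0,"z":-8,"twist":0},{"x":0,"y":0,"z":-20,"twist":0},{"x":0,"y":0,"z":-60,"twist":0},{"x":0,"y":0,"z":-110,"twist":0},{"x":60,"y":0,"z":-150,"twist":0},{"x":120,"y":0,"z":-150,"twist":0},{"x":180,"y":0,"z":-150,"twist":0},{"x":180,"y":0,"z":-150,"twist":0}]' 190 20
python3 - <<'E'
from h import *
B=np.array([.605,.036,.231]);ims=[]
for n,r in(("scene",(165,235,175,245)),("top",(220,290,310,380))):
    c=capture(n);W=cloud(c);L=((W-B)@A.T)*1000
    hsv=cv2.cvtColor(c["img"],cv2.COLOR_BGR2HSV).astype(int)
    red=((hsv[...,0]<8)|(hsv[...,0]>172))&(hsv[...,1]>100)&(abs(L[...,0])<30)&(abs(L[...,1])<40)&(abs(L[...,2])<30)
    print(n,"red",red.sum(),L[red].min(0).round(1) if red.any() else '')
    yl=(hsv[...,0]>15)&(hsv[...,0]<34)&(hsv[...,1]>110)&(abs(L[...,0]+137)<35)&(abs(L[...,1]-130)<35)&(L[...,2]>10)&(L[...,2]<70)
    q=L[yl]
    if len(q):
        print("yel",len(q),np.percentile(q,[5,50,95],axis=0).round(1).tolist())
        t=q[q[:,2]>np.percentile(q[:,2],90)-5][:,:2];(x,y)=np.linalg.svd(t-t.mean(0))[2][0];print("wing dir from y deg",np.degrees(np.arctan2(x*np.sign(y),abs(y))),len(t))
    ims.append(c["img"][r[0]:r[1],r[2]:r[3]])
cv2.imwrite("pics/s8.png",cv2.resize(np.hstack(ims),None,fx=5.6,fy=5.6,interpolation=cv2.INTER_CUBIC))
E
```

```text
time_s: 16.77
tool_pos: [0.5479, -0.3059, 0.3294]
ee_rot: [179.9, -0.1, -78.5]
force: [-0.3, 1.0, -0.2]
opening: 0.0218
scene red 9 [ -3.2 -17.2   1.4]
yel 46 [[-143.9, 114.3, 22.8], [-139.9, 124.2, 41.2], [-135.7, 138.0, 45.4]]
wing dir from y deg -0.13759937988241985 27
top red 0 
yel 115 [[-142.5, 118.0, 21.1], [-137.0, 130.7, 34.5], [-133.9, 142.8, 42.9]]
wing dir from y deg 1.6930318812035177 46
```

View pics/s8.png

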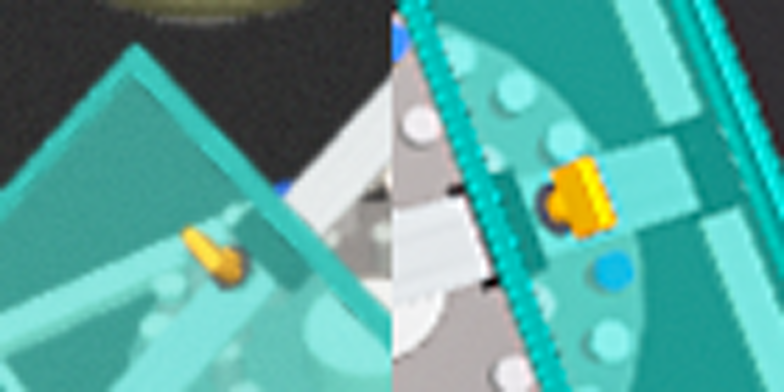

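```bash
python3 - <<'E'
from h import *
B=np.array([.605,.036,.231]);c=capture("scene");L=((cloud(c)-B)@A.T)*1000
hsv=cv2.cvtColor(c["img"],cv2.COLOR_BGR2HSV).astype(int)
te=(abs(hsv[...,0]-88)<10)&(hsv[...,1]>100)&(abs(L[...,2])<40)
print(np.percentile(L[te],[1,99],axis=0).round(0).tolist())
c0=np.load("scene0.npz")["img"].astype(int);d=abs(c["img"].astype(int)-c0).max(2)
for k,(a,b,e,f) in dict(beaker=(275,325,262,302),rack=(270,335,130,195)).items(): print(k,(d[a:b,e:f]>50).mean().round(3))
print(finish_job())
E
```

```text
[[-276.0, -19.0, 14.0], [-103.0, 276.0, 26.0]]
beaker 0.0
rack 0.0
the job is handed in; nothing more can be done
None
```

The guard is closed at the second hole and the stud is locked; I handed the job in at about 17 s of the 62 s allowed.

- **Guard:** I squeezed the tube at the red button and pulled the guard 45 mm down the slope until the hole stopped it. Afterwards the button stuck out as far as at the start. The panel's edge had shifted about 46 mm, and it read the same to within 1 mm after the stud was turned.
- **Stud:** I gripped the yellow wing, pushed it in 11 mm, turned it clockwise and let go. The last images show the wing within about 2° of level and sitting about 9 mm lower than before. That matches the locked position.
- **Bystanders:** The beaker and vial rack show no change from the first image. I made no separate measurement of the bottle, but the arm kept well clear of it. At hand-in the gripper was clear of everything.
- **Disagreements:** During the turn the fingers slid a few millimetres up the wing, with up to about 18 N on the tool, but the stud stayed in. The first move command was refused because its rows lacked some keys, so nothing moved. One measuring script stopped halfway when the gripper hid the stud in the top view.

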